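# Drop the black slate rods and re-bolt the hopper

## Task

Empty the hopper that holds the black slate rods into the tray beneath it: draw its brass bolt back and swing its red-handled lever away from you to open the trap-door until all three rods have dropped into the tray, then swing the trap-door fully shut and push the bolt fully home again. Leave the hopper with the white rods as it is, and do not disturb the bowl, slate disc, burnisher or bell weight standing around.

Things in the scene. Friction and masses are not known exactly. Their poses are not given: they have to be found in the camera images.
- black_hopper: Hopper holding three black rods: open-topped wooden box on thin posts. Origin under its middle, on the bench; at yaw 0 x points away from the robot, y left. In its frame the box spans x -84 to 24, y -56 to 56, z 160 to 245 mm, plus a slanted lip on the +x wall up to z 280, out to x 45. Its bottom is a trap-door, its tray stands below, a lever is on its left (+y) side and a bolt on its near (-x) wall.
- black_tray (a point): Centre of the tray under the black hopper, on the bench at the hopper's origin. The tray is part of the hopper: open, outside 210 (x) by 124 (y) mm, walls 50 mm high and 6 mm thick. Rods dropped from the hopper land in it.
- black_hinge (a point): Point on the hinge line of the black hopper's trap-door, at (-78, 0, 160) mm in the hopper's frame. The hinge line runs along the hopper's y. The trap-door reaches 100 mm from it to +x. The steel lever (10 mm square, at y 80 to 90 mm, outside the left wall) is fixed to the trap-door and turns about this line.
- black_handle (a point): Where to grip the black hopper's red handle bar (14 mm diameter): on the bar's axis, at y 118 mm in the hopper's frame (the bar runs along y from 80 to 150), 130 mm from the hinge line. Shut, it lies 57 mm nearer the robot (-x) than the hinge and 117 mm above it; opening swings it over the top towards +x.
- black_door (a joint): Angle of the black hopper's trap-door and lever, rad: 0 shut, up to 1.1 fully open (the lever swings towards +x of the hopper, the trap-door's far edge drops). It is stiff (about 0.45 N m, some 4 N at the handle) and stays where it is left, even loaded. Fully open, all the rods slide out within half a second.
- black_bolt (a joint): Travel of the black hopper's bolt, m: 0 fully home (latched), 0.040 fully drawn towards the hopper's -y. The lever is free above 0.030. About 2 N of friction; stays where left. Home, its 10 mm round tip reaches y 104 mm at x -95, z 225 mm, right behind (+x of) the lever, and blocks it; it cannot go home unless the trap-door is shut.
- black_knob (a point): Centre of the upright round brass knob on the black hopper's bolt: 18 mm diameter, 36 mm tall (18 mm above and below this point), on a thinner stem; at (-95, -5, 282) mm in the hopper's frame when the bolt is home. It moves with the bolt; its lower end is 19 mm above the box's rim.
- black_rod1_center (a point): Black slate round rod, 24 mm diameter, 80 mm long, about 0.1 kg; point at its centre. It starts lying along y on the trap-door in the black hopper.
- black_rod2_center (a point): Black slate round rod, 24 mm diameter, 80 mm long, about 0.1 kg; point at its centre. It starts lying along y on the trap-door in the black hopper.
- black_rod3_center (a point): Black slate round rod, 24 mm diameter, 80 mm long, about 0.1 kg; point at its centre. It starts lying along y on the trap-door in the black hopper.
- white_hopper: The other hopper, holding three white rods, the same in every way but to be left alone. The two may stand either way round, left or right.
- white_door (a joint): Angle of the white hopper's trap-door, rad: 0 shut. To stay shut.
- white_bolt (a joint): Travel of the white hopper's bolt, m: 0 home. To be left alone.
- bowl: Lidded dark red jujube wood bowl, 132 mm across, 108 mm tall; origin under its centre. Leave alone.
- stone: Black slate disc, 68 mm across, 22 mm high; origin under its centre. Leave alone.
- burnisher: Bone burnisher, a flat ivory bar 150 x 18 x 12 mm along its x; origin under its centre. Leave alone.
- bell: Small bronze bell weight, 64 mm across, 74 mm tall; origin under its centre. Leave alone.
- white_rod1_center (a point): White shell round rod, 24 mm diameter, 80 mm long, about 0.1 kg; point at its centre. In the white hopper, to stay there.
- white_rod2_center (a point): White shell round rod, 24 mm diameter, 80 mm long, about 0.1 kg; point at its centre. In the white hopper, to stay there.
- white_rod3_center (a point): White shell round rod, 24 mm diameter, 80 mm long, about 0.1 kg; point at its centre. In the white hopper, to stay there.
There are look-alikes about, which are no part of the job. What is shaped like the part that bears black_rod3_center but green or turquoise is not meant.

How it is judged:
On the way, in this order (a step that is already met when the one before it is completed fails the run):
1. the black hopper's trap-door is open and all three black rods lie in its tray (value of joint black_door above 0.4 rad and x of black_rod1_center in the frame of black_hopper between -0.1 and 0.1 m and y of black_rod1_center in the frame of black_hopper between -0.06 and 0.06 m and z of each of black_rod1_center, black_rod2_center, black_rod3_center in the frame of black_hopper below 0.07 m and x of black_rod2_center in the frame of black_hopper between -0.1 and 0.1 m and y of black_rod2_center in the frame of black_hopper between -0.06 and 0.06 m and x of black_rod3_center in the frame of black_hopper between -0.1 and 0.1 m and y of black_rod3_center in the frame of black_hopper between -0.06 and 0.06 m), for 0.2 s.
2. the black hopper's trap-door is shut again (value of joint black_door below 0.06 rad), for 0.2 s.
At the end, for the whole second after the job is handed in: The black hopper's trap-door is shut (within 0.06 rad), its bolt is home (within 6 mm), all three black rods lie at rest in that hopper's tray (centres inside the tray and less than 70 mm above the bench), and the white rods are still in their hopper (value of joint black_door below 0.06 rad and value of joint black_bolt below 0.006 m and x of black_rod1_center in the frame of black_hopper between -0.1 and 0.1 m and y of black_rod1_center in the frame of black_hopper between -0.06 and 0.06 m and z of each of black_rod1_center, black_rod2_center, black_rod3_center in the frame of black_hopper below 0.07 m and x of black_rod2_center in the frame of black_hopper between -0.1 and 0.1 m and y of black_rod2_center in the frame of black_hopper between -0.06 and 0.06 m and x of black_rod3_center in the frame of black_hopper between -0.1 and 0.1 m and y of black_rod3_center in the frame of black_hopper between -0.06 and 0.06 m and z of each of white_rod1_center, white_rod2_center, white_rod3_center in the frame of white_hopper above 0.14 m and linear speed of each of black_rod1, black_rod2, black_rod3 below 0.03 m/s); the robot touches nothing.
It fails at once if the white hopper's bolt or trap-door is moved (12 mm, 0.1 rad) (value of joint white_bolt above 0.012 m or value of joint white_door above 0.1 rad).
It fails at once if the bowl, slate disc, burnisher or bell weight is shifted by more than 30 mm (distance of any of bowl, stone, burnisher, bell from where it was at the start of the episode above 0.03 m).
It also fails if it takes over 62 s, if anything falls off the work surface, if the arm or the gripper's body presses on something with over 40 N, if the wrist force passes 120 N, or if a joint passes its speed limit or range.

## Robot

A 6-joint arm with a two-finger parallel gripper is mounted at the origin on the work surface. World frame = base frame: x ahead of the robot, y to its left, z up, the work surface at z = 0. Lengths are in m, angles in rad, forces in N, time in s.
With the tool pointing down it reaches from about 0.35 to 0.95 m from the base axis. Payload 17.4 kg.
Tool frame: the origin (TCP) lies on the centre line of the jaws, within the pads' length; the fingertips stand 22 mm ahead of it and the grasp point (between the pads) lies 3 mm ahead of it; z points along the fingers, y is the line along which they close (so a half turn about z gives the same grasp; the last joint's range is limited). The gripper opens to 93 mm and grips with 3 to 60 N. Pads are 15 mm wide; open, the fingers measure 128 mm over their backs; the gripper's body (75 mm by 188 mm) begins 65 mm behind the grasp point.
Start: joints at [-1.204, 0.116, 1.442, -0, 1.584, -0.038], TCP at [0.266, -0.62, 0.241] pointing down, gripper open.
Joint ranges: [-2.83, 2.83], [-0.83, 2.19], [0.07, 2.5], [-1.14, 4.28], [0.01, 3], [-2.97, 2.97]. Speed limits (rad/s): [1.89, 1.89, 2.22, 3.14, 3.14, 3.14].

## Interface

Orientations are given as a unit quaternion [w, x, y, z].
In Python, from bench import monitor, vision, ticket gives the robot as it stands.
- The arm moves only by the tool servo_tool, never from a script. Its argument "motion" is a list of rows, each a list of 7 numbers: the turn, a rotation vector about the tool's x, y, z in rad, then the shift along the tool's x, y, z in m, then the finger opening in m, from 0 to 0.093. In form: [[ax, ay, az, tx, ty, tz, jaw], ...]. A call has 1 to 10 rows; each row is the pose to reach, as a shift and turn from the pose commanded when the call began, along the tool's axes at that moment; what a row does not reach only later rows make up. A row lasts 1/8 s, in which the tool goes at most 62.5 mm and 10.7 degrees, less where a joint would pass 70% of its speed; a pose out of reach is approached as far as the arm can. A call with a gripper value outside its range is refused whole. The fingers move at their own pace and stop on an object; the grip force is fixed at half the most. Time passes only in rows, so rows that repeat a pose let the fingers close. It gives the time, the measured TCP pose, the force, the opening and the grip force at its end, in the units of the state.
- monitor.read_state(): the state, without advancing time (a new reading comes with each control period).
- vision.camera(name): name is "scene" or "top" or "wrist"; returns the picture (400x640x3 uint8, red, green, blue); there is no depth.
- vision.camera_info(name): a dict with "fov_y" (degrees; the focal length in pixels is half the picture's height over the tangent of half this angle, whatever the lens; pixels are square), "cx", "cy" (the principal point, pixels), "pose" (4x4, takes a point from camera to world coordinates); the wrist camera has in their place "mount" (4x4, takes a point from camera to tool coordinates, whose origin is the TCP and whose axes are the flange's). Camera axes: x right, y up, looking along -z (the intrinsics and any distortion apply to the point x, -y, -z); pixel columns grow to the right and rows downward; lengths in m; the calibration is good to about 2 mm. A picture is of the moment at which its call begins: read the wrist's pose just before it. camera_info takes no time and is no camera call.
- ticket.sign_off(): hands the job in; it is judged then, once.
The state is a dict: "t": time; "joint_pos": joint angles; "qvel": joint speeds; "joint_torque": joint torques, N m; "tool_pos": TCP position; "tool_rot": TCP orientation; "ft_force": force on the tool from outside, world axes, zero at the start; "wrist_torque": the same for the moment, N m; "finger_gap": opening from 0.0 (shut) to 1.0 (fully open); "grasp_force": force on a finger pad.
Only numpy, scipy, OpenCV 4.12 (cv2) and the standard library are available. Lean on these libraries where they do the work, as an engineer would, in place of code of your own. Each camera call takes 0.05 s, during which the arm holds its last target. There are 200 camera calls.

## Working session

There is one attempt and no reset: what is moved stays moved. The work goes in short steps, Python scripts to look and compute and a tool call to move; the robot and the scene stay as the last step left them, time stands still between calls to the robot, and variables do not carry over. Pictures are saved under pics/ and viewed, at most 10 in all, crops included, and the job is handed in when it is done.

Besides the shell and the picture viewer there is one more tool, called after "Call:" as name(argument=value, ...) on one line, values as JSON. servo_tool: Moves the arm, as the interface text tells. Its arguments: {"type":"object","properties":{"motion":{"type":"array"}},"required":["motion"]}

```bash
mkdir -p pics; python3 - <<'E'
from bench import monitor, vision
import cv2,numpy as np
s=monitor.read_state();print(s['t'],s['tool_pos'],s['tool_rot'])
for n in ("scene","top"):
    im=vision.camera(n);cv2.imwrite(f'pics/{n}0.png',im[...,::-1]);i=vision.camera_info(n);print(n,{k:(np.round(v,4).tolist() if k=='pose' else v) for k,v in i.items()})
print(vision.camera_info("wrist"))
E
```

```text
0.0 [ 0.26575554 -0.62027135  0.23992379] [-5.64223220e-04  9.79583688e-01  2.01035999e-01 -8.70843716e-05]
scene {'fov_y': 50.27517692485483, 'cx': 326.09051682350844, 'cy': 195.6878602060545, 'pose': [[0.8241, -0.3112, 0.4733, 1.1015], [0.5661, 0.4814, -0.6692, -0.7196], [-0.0196, 0.8194, 0.5729, 0.8152], [0.0, 0.0, 0.0, 1.0]]}
top {'fov_y': 51.2547213237305, 'cx': 318.60577306440706, 'cy': 202.67794309106637, 'pose': [[-0.0865, 0.9763, -0.1985, 0.3688], [-0.9963, -0.0849, 0.0166, 0.0464], [-0.0007, 0.1992, 0.98, 1.2727], [0.0, 0.0, 0.0, 1.0]]}
{'fov_y': 59.87400453592303, 'cx': 315.3129319154732, 'cy': 199.51236197634168, 'mount': array([[ 2.56643897e-04,  9.70954689e-01,  2.39263298e-01,
         6.63054976e-02],
       [ 9.99999735e-01, -8.62463666e-05, -7.22645371e-04,
        -8.61015439e-04],
       [-6.81020321e-04,  2.39263420e-01, -9.70954454e-01,
        -1.44216811e-01],
       [ 0.00000000e+00,  0.00000000e+00,  0.00000000e+00,
         1.00000000e+00]])}
```

View pics/scene0.png

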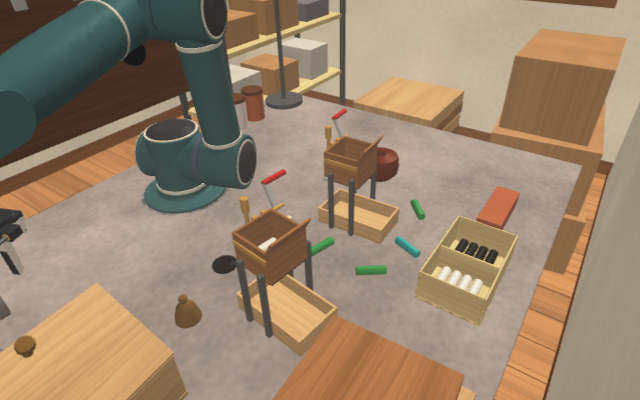

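View pics/top0.png

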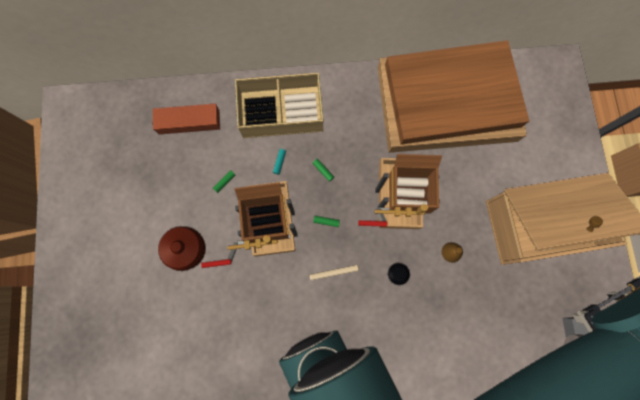

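The top view shows the black-rod hopper on the left (about 265,215) with the bowl at (180,248). The white-rod hopper is at (408,190). Next I'll enlarge the black hopper in both views.

```bash
cat > h.py <<'E'
import numpy as np
from bench import vision
def proj(name,P,pose=None):
    i=vision.camera_info(name);T=np.array(i['pose']) if pose is None else pose
    f=200/np.tan(np.radians(i['fov_y']/2))
    c=(np.atleast_2d(P)-T[:3,3])@T[:3,:3]
    return np.c_[i['cx']-f*c[:,0]/c[:,2], i['cy']+f*c[:,1]/c[:,2]]
def hop(p,P):
    P=np.atleast_2d(P).astype(float);c,s=np.cos(p[2]),np.sin(p[2])
    return np.c_[p[0]+c*P[:,0]-s*P[:,1],p[1]+s*P[:,0]+c*P[:,1],P[:,2]]
E
python3 - <<'E'
import cv2,numpy as np
a=cv2.imread('pics/top0.png')[175:275,195:305];b=cv2.imread('pics/scene0.png')[100:245,310:410]
a=cv2.resize(a,None,fx=4,fy=4,interpolation=cv2.INTER_CUBIC);b=cv2.resize(b,None,fx=3.5,fy=3.5,interpolation=cv2.INTER_CUBIC)
o=np.zeros((510,800,3),np.uint8);o[:400,:440]=a;o[:b.shape[0],445:445+b.shape[1]]=b[:510]
cv2.imwrite('pics/crop.png',o)
E
```

```text
(no output)
```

View pics/crop.png

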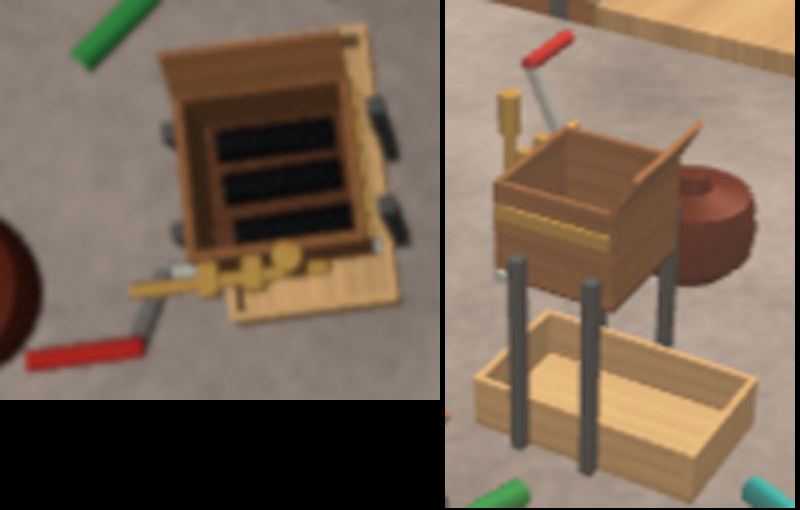

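```bash
cat > fit.py <<'E'
from h import *
from scipy.optimize import least_squares
T=[((-95,-5,300),287,256),((-95,104,225),131,291),((-135,80,277),144,346),((-135,150,277),28,362),((-84,-56,245),369,241),((-105,-62,50),398,302),((45,56,280),160,55),((45,-56,280),340,32)]
S=[((-135,150,277),571,37),((-135,80,277),528,63),((105,-62,50),693,463),((-105,-62,50),476,383),((105,62,50),756,382),((-105,62,50),549,315),((-95,-5,300),510,92),((45,56,280),702,125),((45,-56,280),637,182),((-84,-56,245),496,181),((-84,56,245),572,128)]
PT=np.array([t[0] for t in T])/1e3;uT=np.array([(t[1]/4+195,t[2]/4+175) for t in T])
PS=np.array([t[0] for t in S])/1e3;uS=np.array([((t[1]-445)/3.5+310,t[2]/3.5+100) for t in S])
r=lambda p:np.r_[(proj('top',hop(p,PT))-uT).ravel(),(proj('scene',hop(p,PS))-uS).ravel()]
o=least_squares(r,[.55,.2,0],loss='soft_l1');p=o.x
print(p);print(np.round(r(p).reshape(-1,2),1).tolist())
for n,P in dict(knob=(-.095,-.005,.282),handle=(-.135,.118,.277),hinge=(-.078,0,.16)).items(): print(n,hop(p,P).round(4))
E
python3 fit.py
```

```text
[0.58578009 0.17264429 0.03502281]
[[-2.6, -0.2], [-3.0, -0.3], [0.3, -0.6], [-0.2, -0.9], [-0.2, -0.8], [0.4, -0.9], [-0.0, -2.6], [0.4, -2.2], [-1.3, -0.1], [-1.0, 0.8], [-0.9, -1.4], [-1.6, -1.6], [-0.2, -1.0], [-1.2, -1.9], [0.2, -0.7], [0.6, -0.6], [-0.2, 0.4], [-2.0, 0.2], [-2.9, -0.9]]
knob [[0.491  0.1643 0.282 ]]
handle [[0.4467 0.2858 0.277 ]]
hinge [[0.5078 0.1699 0.16  ]]
```

```bash
cat >> h.py <<'E'
from bench import monitor
from scipy.spatial.transform import Rotation as R
def row(xyz,a,s=None,pitch=0):
    """a: world angle of tool x, tool pointing down"""
    s=s or monitor.read_state();q=s['tool_rot'];R0=R.from_quat([q[1],q[2],q[3],q[0]])
    R1=R.from_euler('z',a)*R.from_euler('x',np.pi)
    return np.round(np.r_[(R0.inv()*R1).as_rotvec(),R0.inv().apply(np.array(xyz)-s['tool_pos'])],3).tolist()
E
python3 -c "
from h import *
print(row((.40,-.30,.42),.035));print(row((.491,.16,.42),.035))"
```

```text
[-0.001, 0.0, 0.37, 0.25, -0.242, -0.18]
[-0.001, 0.0, 0.37, 0.514, -0.629, -0.179]
```

Call:
servo_tool(motion=[[0, 0, 0, 0, 0, -0.06, 0.05], [0, 0, 0, 0, 0, -0.12, 0.05], [0, 0, 0, 0, 0, -0.18, 0.05], [0, 0, 0.37, 0.25, -0.242, -0.18, 0.05], [0, 0, 0.37, 0.25, -0.242, -0.18, 0.05], [0, 0, 0.37, 0.25, -0.242, -0.18, 0.05], [0, 0, 0.37, 0.25, -0.242, -0.18, 0.05], [0, 0, 0.37, 0.514, -0.629, -0.18, 0.05], [0, 0, 0.37, 0.514, -0.629, -0.18, 0.05], [0, 0, 0.37, 0.514, -0.629, -0.18, 0.05]])

```text
t: 1.35
tool_pos: [0.4049, -0.2053, 0.4204]
tool_rot: [-0.0, 1.0, 0.017, 0.0]
ft_force: [1.5, -0.5, -0.4]
finger_gap: 0.537
grasp_force: 0.0
```

```bash
python3 -c "
from h import *
s=monitor.read_state();print(s['t'],s['tool_pos'],s['joint_pos'])
print(row((.491,.16,.42),.035))"
```

```text
1.35 [ 0.4049182  -0.20533593  0.42044457] [-5.25559326e-01 -3.51618622e-01  1.57995355e+00  8.22332849e-05
  1.91324809e+00  1.01083836e+00]
[-0.0, -0.0, -0.001, 0.099, -0.362, 0.0]
```

Call:
servo_tool(motion=[[0, 0, 0, 0.099, -0.362, 0, 0.05], [0, 0, 0, 0.099, -0.362, 0, 0.05], [0, 0, 0, 0.099, -0.362, 0, 0.05], [0, 0, 0, 0.099, -0.362, 0, 0.05], [0, 0, 0, 0.099, -0.362, 0, 0.05], [0, 0, 0, 0.099, -0.362, 0, 0.05], [0, 0, 0, 0.099, -0.362, 0, 0.05], [0, 0, 0, 0.099, -0.362, 0, 0.05], [0, 0, 0, 0.099, -0.362, 0, 0.05]])

```text
t: 2.48
tool_pos: [0.4913, 0.1568, 0.4209]
tool_rot: [0.0, 1.0, 0.017, 0.0]
ft_force: [0.0, 0.6, 0.1]
finger_gap: 0.537
grasp_force: 0.0
```

```bash
cat > wr.py <<'E'
import sys,cv2
from h import *
s=monitor.read_state();im=vision.camera('wrist');q=s['tool_rot']
T=np.eye(4);T[:3,:3]=R.from_quat([q[1],q[2],q[3],q[0]]).as_matrix();T[:3,3]=s['tool_pos']
T=T@np.array(vision.camera_info('wrist')['mount']);np.save('pics/w.npy',T)
p=[.5858,.1726,.035]
for P in [(-.095,-.005,.300),(-.095,.104,.225),(-.084,-.056,.245),(-.084,.056,.245),(-.135,.08,.277),(-.135,.15,.277)]: print(P,proj('wrist',hop(p,P),T).round(1))
print(s['t'],s['tool_pos'])
cv2.imwrite(f'pics/{sys.argv[1]}.png',im[...,::-1])
E
python3 wr.py w1
```

```text
(-0.095, -0.005, 0.3) [[306.7 200.4]]
(-0.095, 0.104, 0.225) [[199.1 182.4]]
(-0.084, -0.056, 0.245) [[362.7 174.7]]
(-0.084, 0.056, 0.245) [[242.7 174.9]]
(-0.135, 0.08, 0.277) [[210.9 238.4]]
(-0.135, 0.15, 0.277) [[131.3 238.6]]
2.475 [0.49125671 0.15676182 0.42093724]
```

View pics/w1.png

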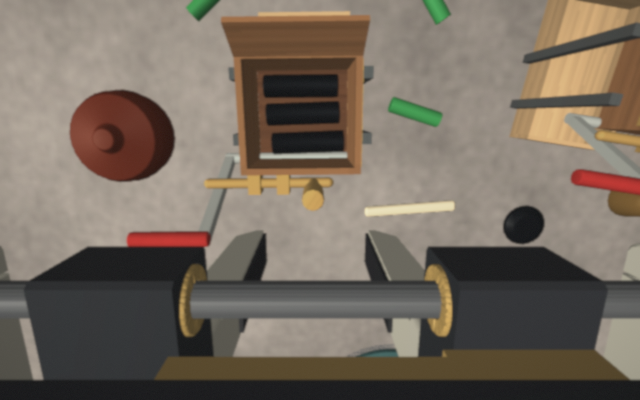

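The wrist view shows the knob top at about (313,202), the bolt tip at (206,183) and the handle bar from (128,239) to (208,239). All are close to the prediction, but the bolt sits about 5 mm to the right. I'll go down, grip the knob and draw it.

```bash
python3 -c "
from h import *
print(monitor.read_state()['tool_pos'],row((.490,.159,.285),.035))"
```

```text
[0.49126963 0.15673848 0.42099135] [-0.0, -0.001, -0.002, -0.001, -0.002, 0.136]
```

Call:
servo_tool(motion=[[0, 0, 0, -0.001, -0.002, 0.04, 0.05], [0, 0, 0, -0.001, -0.002, 0.09, 0.05], [0, 0, 0, -0.001, -0.002, 0.136, 0.05], [0, 0, 0, -0.001, -0.002, 0.136, 0.04], [0, 0, 0, -0.001, -0.002, 0.136, 0.0], [0, 0, 0, -0.001, -0.002, 0.136, 0.0], [0, 0, 0, -0.001, -0.002, 0.136, 0.0], [0, 0, 0, -0.001, -0.002, 0.136, 0.0]])

```text
t: 3.52
tool_pos: [0.4907, 0.1599, 0.2863]
tool_rot: [-0.0, 1.0, 0.017, 0.001]
ft_force: [0.7, -2.6, 7.6]
finger_gap: 0.189
grasp_force: 30.0
```

Call:
servo_tool(motion=[[0, 0, 0, -0.001, 0.01, 0.0, 0.0], [0, 0, 0, -0.001, 0.02, 0.0, 0.0], [0, 0, 0, -0.001, 0.028, 0.0, 0.0], [0, 0, 0, -0.001, 0.034, 0, 0.0], [0, 0, 0, -0.001, 0.034, 0, 0.0], [0, 0, 0, -0.001, 0.034, 0, 0.0]])

```text
t: 4.28
tool_pos: [0.4919, 0.1257, 0.2864]
tool_rot: [-0.0, 1.0, 0.017, 0.003]
ft_force: [11.8, -1.3, 3.9]
finger_gap: 0.189
grasp_force: 30.0
```

Call:
servo_tool(motion=[[0, 0, 0, 0.001, 0.003, 0.0, 0.0], [0, 0, 0, 0.001, 0.005, 0.0, 0.0], [0, 0, 0, 0.001, 0.005, 0.0, 0.0]])

```text
t: 4.65
tool_pos: [0.4921, 0.1247, 0.2863]
tool_rot: [-0.004, 1.0, 0.019, 0.002]
ft_force: [4.8, 36.1, 3.7]
finger_gap: 0.189
grasp_force: 30.0
```

Call:
servo_tool(motion=[[0, 0, 0, 0, -0.005, 0, 0.0], [0, 0, 0, 0, -0.005, 0, 0.05], [0, 0, 0, 0, -0.005, 0, 0.05], [0, 0, 0, 0, -0.005, 0, 0.05], [0, 0, 0, 0, -0.005, -0.04, 0.05], [0, 0, 0, 0, -0.005, -0.09, 0.05], [0, 0, 0, 0, -0.005, -0.1, 0.05]])

```text
t: 5.52
tool_pos: [0.4918, 0.1259, 0.388]
tool_rot: [-0.0, 1.0, 0.017, 0.002]
ft_force: [-0.4, 0.4, -0.5]
finger_gap: 0.539
grasp_force: 0.0
```

```bash
python3 -c "
from h import *
s=monitor.read_state();print(s['tool_pos'],s['joint_pos'],row((.446,.287,.385),1.606))"
```

```text
[0.49175695 0.12585096 0.3880458 ] [ 2.00279075e-01 -2.50534421e-01  1.55383287e+00  1.40963470e-05
  1.83408794e+00  1.73651683e+00] [0.003, -0.004, -1.571, -0.04, -0.163, 0.003]
```

Call:
servo_tool(motion=[[0, 0, -0.5, -0.04, -0.163, 0.003, 0.04], [0, 0, -0.5, -0.04, -0.163, 0.003, 0.04], [0, 0, -0.5, -0.04, -0.163, 0.003, 0.04], [0, 0, -1.2, -0.04, -0.163, 0.003, 0.04], [0, 0, -1.2, -0.04, -0.163, 0.003, 0.04], [0, 0, -1.571, -0.04, -0.163, 0.003, 0.04], [0, 0, -1.571, -0.04, -0.163, 0.003, 0.04], [0, 0, -1.571, -0.04, -0.163, 0.003, 0.04], [0, 0, -1.571, -0.04, -0.163, 0.003, 0.04], [0, 0, -1.571, -0.04, -0.163, 0.003, 0.04]])

```text
t: 6.78
tool_pos: [0.4458, 0.2873, 0.3809]
tool_rot: [-0.0, 0.695, 0.719, -0.0]
ft_force: [0.1, 0.3, -0.0]
finger_gap: 0.434
grasp_force: 0.0
```

```bash
python3 wr.py w2; python3 -c "
from h import *
print(row((.446,.287,.279),1.606))"
```

```text
(-0.095, -0.005, 0.3) [[369.  372.5]]
(-0.095, 0.104, 0.225) [[360.9 208.3]]
(-0.084, -0.056, 0.245) [[370.  376.2]]
(-0.084, 0.056, 0.245) [[374.7 267.4]]
(-0.135, 0.08, 0.277) [[316.4 256.5]]
(-0.135, 0.15, 0.277) [[316.4 165.8]]
6.775 [0.4458058  0.28732666 0.38085727]
[-0.001, 0.0, -0.003, -0.0, 0.0, 0.102]
```

View pics/w2.png

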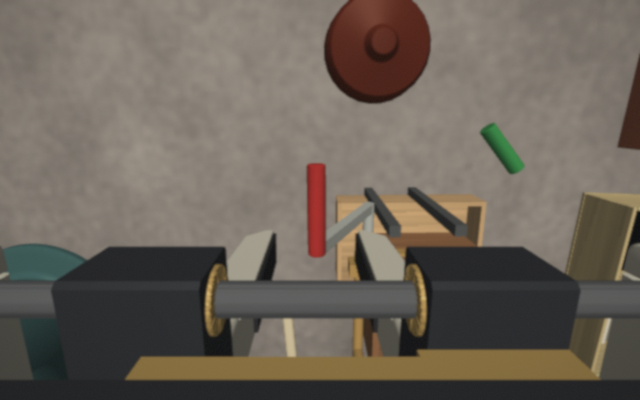

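The red bar runs from (316,165) to (316,256), exactly as predicted. I'll descend and cage it loosely so the bar can turn between the pads.

Call:
servo_tool(motion=[[0, 0, 0, 0, 0, 0.05, 0.04], [0, 0, 0, 0, 0, 0.102, 0.04], [0, 0, 0, 0, 0, 0.102, 0.018], [0, 0, 0, 0, 0, 0.102, 0.018], [0, 0, 0, 0, 0, 0.102, 0.018], [0, 0, 0, 0, 0, 0.102, 0.018]])

```text
t: 7.58
tool_pos: [0.4461, 0.2876, 0.2811]
tool_rot: [0.0, 0.695, 0.719, 0.001]
ft_force: [0.4, 0.3, -0.3]
finger_gap: 0.196
grasp_force: 0.0
```

```bash
python3 -c "
from h import *
print(monitor.read_state()['tool_pos'])
p=[.5858,.1726,.035]
a0=np.arctan2(-57,117)
for th in np.arange(0,1.13,.11):
    a=a0+th; print(round(th,2),row(hop(p,(-.078+.13*np.sin(a),.119,.162+.13*np.cos(a)))[0],1.606))"
```

```text
[0.44612302 0.2876095  0.28112234]
0.0 [0.002, -0.001, -0.0, -0.001, 0.001, 0.002]
0.11 [0.002, -0.001, -0.0, -0.001, 0.014, -0.003]
0.22 [0.002, -0.001, -0.0, -0.001, 0.028, -0.007]
0.33 [0.002, -0.001, -0.0, -0.001, 0.042, -0.01]
0.44 [0.002, -0.001, -0.0, -0.001, 0.056, -0.011]
0.55 [0.002, -0.001, -0.0, -0.001, 0.07, -0.01]
0.66 [0.002, -0.001, -0.0, -0.001, 0.084, -0.008]
0.77 [0.002, -0.001, -0.0, -0.001, 0.098, -0.004]
0.88 [0.002, -0.001, -0.0, -0.001, 0.111, 0.001]
0.99 [0.002, -0.001, -0.0, -0.001, 0.124, 0.008]
1.1 [0.002, -0.001, -0.0, -0.001, 0.136, 0.016]
```

Call:
servo_tool(motion=[[0, 0, 0, 0, 0.014, -0.003, 0.018], [0, 0, 0, 0, 0.028, -0.007, 0.018], [0, 0, 0, 0, 0.042, -0.01, 0.018], [0, 0, 0, 0, 0.056, -0.011, 0.018], [0, 0, 0, 0, 0.07, -0.01, 0.018], [0, 0, 0, 0, 0.084, -0.008, 0.018], [0, 0, 0, 0, 0.098, -0.004, 0.018], [0, 0, 0, 0, 0.111, 0.001, 0.018], [0, 0, 0, 0, 0.124, 0.008, 0.018], [0, 0, 0, 0, 0.136, 0.016, 0.018]])

```text
t: 8.82
tool_pos: [0.5825, 0.2922, 0.263]
tool_rot: [-0.0, 0.695, 0.719, -0.0]
ft_force: [-3.1, 0.9, 1.5]
finger_gap: 0.198
grasp_force: 1.4
```

Call:
servo_tool(motion=[[0, 0, 0, 0, 0, 0, 0.018], [0, 0, 0, 0, 0, 0, 0.018], [0, 0, 0, 0, 0, 0, 0.018], [0, 0, 0, 0, 0, 0, 0.018], [0, 0, 0, 0, 0, 0, 0.018], [0, 0, 0, 0, 0, 0, 0.018]])

```text
t: 9.57
tool_pos: [0.5817, 0.2922, 0.2637]
tool_rot: [0.0, 0.695, 0.719, 0.0]
ft_force: [-0.2, -0.5, -0.5]
finger_gap: 0.194
grasp_force: 0.0
```

```bash
python3 - <<'E'
from h import *
import cv2
im=vision.camera('scene');t=vision.camera('top')
a=cv2.resize(im[100:260,300:430],None,fx=3,fy=3,interpolation=2);b=cv2.resize(t[160:290,195:305],None,fx=3,fy=3,interpolation=2)
o=np.zeros((480,730,3),np.uint8);o[:,:390]=a;o[:390,395:725]=b
cv2.imwrite('pics/open.png',o[...,::-1])
E
```

```text
(no output)
```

View pics/open.png

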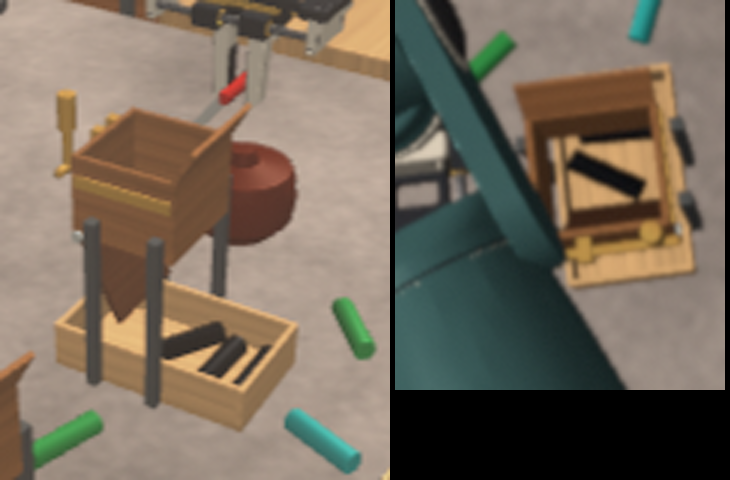

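Scene view (left): all three black rods lie in the tray at about (195,340), (225,355) and (253,363), and the trap-door hangs open. Now I'll swing it shut along the reverse arc with a slight over-travel.

Call:
servo_tool(motion=[[0, 0, 0, 0, -0.012, -0.008, 0.018], [0, 0, 0, 0, -0.025, -0.015, 0.018], [0, 0, 0, 0, -0.038, -0.02, 0.018], [0, 0, 0, 0, -0.052, -0.024, 0.018], [0, 0, 0, 0, -0.066, -0.026, 0.018], [0, 0, 0, 0, -0.08, -0.027, 0.018], [0, 0, 0, 0, -0.094, -0.026, 0.018], [0, 0, 0, 0, -0.108, -0.023, 0.018], [0, 0, 0, 0, -0.122, -0.019, 0.018], [0, 0, 0, 0, -0.136, -0.014, 0.018]])

```text
t: 10.92
tool_pos: [0.4448, 0.2873, 0.2772]
tool_rot: [-0.0, 0.695, 0.719, -0.0]
ft_force: [5.3, -0.9, 0.5]
finger_gap: 0.194
grasp_force: 2.1
```

Call:
servo_tool(motion=[[0, 0, 0, 0, -0.001, 0, 0.018], [0, 0, 0, 0, -0.002, 0, 0.018], [0, 0, 0, 0, -0.003, 0, 0.018], [0, 0, 0, 0, -0.003, 0, 0.018]])

```text
t: 11.42
tool_pos: [0.4435, 0.2872, 0.2769]
tool_rot: [0.001, 0.695, 0.719, 0.001]
ft_force: [16.1, 0.4, -3.8]
finger_gap: 0.196
grasp_force: 8.3
```

Force of 16 N against the stop, so it is shut. Now back to the knob.

Call:
servo_tool(motion=[[0, 0, 0, 0, 0.002, 0, 0.018], [0, 0, 0, 0, 0.002, 0, 0.04], [0, 0, 0, 0, 0.002, 0, 0.04], [0, 0, 0, 0, 0.002, 0, 0.04], [0, 0, 0, 0, 0.002, -0.05, 0.04], [0, 0, 0, 0, 0.002, -0.11, 0.05], [0, 0, 0, 0, 0.002, -0.11, 0.05]])

```text
t: 12.3
tool_pos: [0.4451, 0.2877, 0.3926]
tool_rot: [0.001, 0.695, 0.719, 0.003]
ft_force: [0.0, 0.8, -0.4]
finger_gap: 0.531
grasp_force: 0.0
```

```bash
python3 -c "
from h import *
s=monitor.read_state();print(s['tool_pos'],row((.492,.1255,.386),.035))"
```

```text
[0.44510351 0.28766846 0.39256787] [0.002, -0.007, 1.571, -0.164, 0.041, 0.006]
```

Call:
servo_tool(motion=[[0, 0, 0.5, -0.164, 0.041, 0.006, 0.05], [0, 0, 0.5, -0.164, 0.041, 0.006, 0.05], [0, 0, 0.5, -0.164, 0.041, 0.006, 0.05], [0, 0, 1.2, -0.164, 0.041, 0.006, 0.05], [0, 0, 1.2, -0.164, 0.041, 0.006, 0.05], [0, 0, 1.571, -0.164, 0.041, 0.006, 0.05], [0, 0, 1.571, -0.164, 0.041, 0.006, 0.05], [0, 0, 1.571, -0.164, 0.041, 0.006, 0.05], [0, 0, 1.571, -0.164, 0.041, 0.006, 0.05], [0, 0, 1.571, -0.164, 0.041, 0.006, 0.05]])

```text
t: 13.55
tool_pos: [0.4914, 0.125, 0.381]
tool_rot: [0.0, 1.0, 0.018, -0.0]
ft_force: [0.8, -0.0, -0.6]
finger_gap: 0.539
grasp_force: 0.0
```

```bash
python3 -c "
from h import *
s=monitor.read_state();print(s['tool_pos'],row((.492,.1255,.286),.035))"
```

```text
[0.49138159 0.12496755 0.38095013] [0.0, 0.001, 0.001, 0.001, -0.001, 0.095]
```

Call:
servo_tool(motion=[[0, 0, 0, 0, 0, 0.05, 0.05], [0, 0, 0, 0, 0, 0.095, 0.05], [0, 0, 0, 0, 0, 0.095, 0.05], [0, 0, 0, 0, 0, 0.095, 0.0], [0, 0, 0, 0, 0, 0.095, 0.0], [0, 0, 0, 0, 0, 0.095, 0.0], [0, 0, 0, 0, 0, 0.095, 0.0]])

```text
t: 14.42
tool_pos: [0.4917, 0.1255, 0.2875]
tool_rot: [-0.001, 1.0, 0.018, 0.001]
ft_force: [0.0, 2.9, 3.5]
finger_gap: 0.191
grasp_force: 30.0
```

Call:
servo_tool(motion=[[0, 0, 0, 0, -0.01, 0, 0.0], [0, 0, 0, 0, -0.02, 0, 0.0], [0, 0, 0, 0, -0.03, 0, 0.0], [0, 0, 0, 0, -0.036, 0, 0.0], [0, 0, 0, 0, -0.038, 0, 0.0], [0, 0, 0, 0, -0.038, 0, 0.0]])

```text
t: 15.18
tool_pos: [0.4901, 0.1636, 0.2874]
tool_rot: [-0.0, 1.0, 0.018, 0.0]
ft_force: [-3.5, 1.4, 5.7]
finger_gap: 0.189
grasp_force: 30.0
```

Call:
servo_tool(motion=[[0, 0, 0, 0, -0.002, 0, 0.0], [0, 0, 0, 0, -0.003, 0, 0.0], [0, 0, 0, 0, -0.004, 0, 0.0], [0, 0, 0, 0, -0.004, 0, 0.0]])

```text
t: 15.68
tool_pos: [0.49, 0.1659, 0.2875]
tool_rot: [0.002, 1.0, 0.017, 0.0]
ft_force: [-3.0, -14.2, 7.6]
finger_gap: 0.187
grasp_force: 30.0
```

The end stop is reached after the full 40 mm. Release and retreat.

Call:
servo_tool(motion=[[0, 0, 0, 0, 0.002, 0, 0.0], [0, 0, 0, 0, 0.002, 0, 0.05], [0, 0, 0, 0, 0.002, 0, 0.05], [0, 0, 0, 0, 0.002, 0, 0.05], [0, 0, 0, 0, 0.002, -0.05, 0.05], [0, 0, 0, 0, 0.002, -0.11, 0.05], [0, 0, 0, 0, 0.002, -0.14, 0.05], [0, 0, 0, 0, 0.002, -0.14, 0.05]])

```text
t: 16.68
tool_pos: [0.4904, 0.1651, 0.4288]
tool_rot: [-0.0, 1.0, 0.017, 0.002]
ft_force: [-0.3, 0.4, 0.5]
finger_gap: 0.538
grasp_force: 0.0
```

```bash
python3 wr.py w3; python3 - <<'E'
import cv2,numpy as np
from bench import vision
a=cv2.imread('pics/w3.png')[0:260,60:400];b=vision.camera('scene')[100:260,300:430][...,::-1]
o=np.zeros((480,740,3),np.uint8);o[:260,:340]=a;o[:,345:735]=cv2.resize(b,None,fx=3,fy=3,interpolation=2);cv2.imwrite('pics/end.png',o)
E
```

```text
(-0.095, -0.005, 0.3) [[317.4 197.8]]
(-0.095, 0.104, 0.225) [[209.9 180.7]]
(-0.084, -0.056, 0.245) [[370.5 173.3]]
(-0.084, 0.056, 0.245) [[253.2 173.3]]
(-0.135, 0.08, 0.277) [[222.7 235.1]]
(-0.135, 0.15, 0.277) [[145.  235.1]]
16.675 [0.49038975 0.16505138 0.42878477]
```

View pics/end.png

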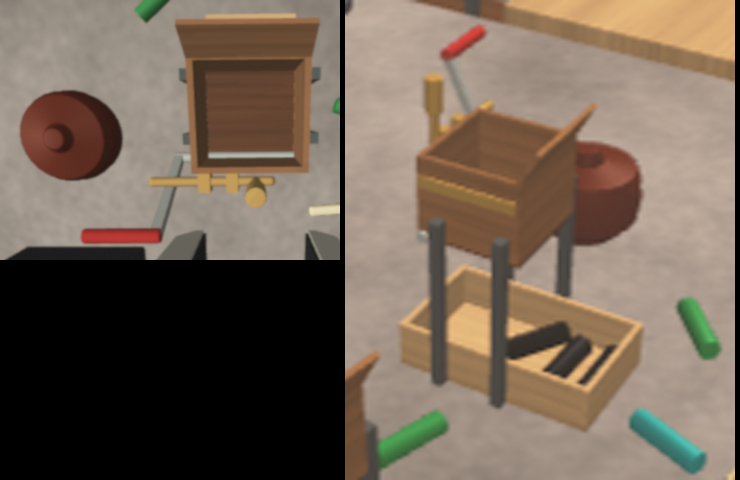

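The door is shut and the box empty. The bolt tip is at column 210, matching the home prediction of 209.9, and the rods are in the tray.

```bash
python3 -c "
from bench import ticket
print(ticket.sign_off())"
```

```text
the job is handed in; nothing more can be done
None
```

The black hopper is emptied: all three rods are in its tray, the trap-door is shut and the bolt is pushed home. The arm did not go near the white hopper or the loose items, and I handed the job in at about 17 s; no verdict came back.

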